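# Run the filter-basket cleaner on its third step

## Robot

A 7-joint arm with a two-finger parallel gripper is mounted at the origin on the work surface. World frame = base frame: x ahead of the robot, y to its left, z up, the work surface at z = 0. Lengths are in m, angles in rad, forces in N, time in s.
With the tool pointing down it reaches from about 0.425 to 0.875 m from the base axis. Payload 4.7 kg.
Tool frame: the origin (TCP) lies at the very end of the fingers, on their centre line; the grasp point (between the pads) lies 19 mm behind it (ctrl.grasp_offset is the distance from the TCP to the grasp point, in m); z points along the fingers, y is the direction in which the jaws open and shut (so a half turn about z gives the same grasp; the last joint's range is limited). The gripper opens to 87 mm and grips with 3 to 60 N. Pads are 19 mm wide; open, the fingers measure 117 mm over their backs; the gripper's body (75 mm by 190 mm) begins 51 mm behind the grasp point.
Start: joints at [-1.206, 0.321, -0.07, 1.45, 0.023, 1.371, -0.057], TCP at [0.223, 0.61, 0.223] pointing down, gripper open.
Joint ranges: [-2.86, 2.86], [-0.3, 2.09], [-1.38, 1.24], [0.06, 2.45], [-1.56, 4.7], [0.09, 2.05], [-2.69, 2.69]. Speed limits (rad/s): [2.57, 2.57, 3.14, 3.14, 3.14, 3.14, 3.14].

## Interface

Orientations are given as a rotation vector (axis times angle).
In Python, from bench import ctrl gives the robot as it stands.
- The arm moves only by the shell command python3 -m creep 'ROWS' [FORCE]. ROWS is JSON, a list that holds one entry, the list of rows, each a list of 7 numbers: the opening, from 0 (shut) to 1 (fully open), then the shift along the tool's x, y, z in mm, then the turn, a rotation vector about the tool's x, y, z in rad. In form: [[[grip, dx, dy, dz, rx, ry, rz], ...]]. A call has 1 to 5 rows; each row is the pose to reach, as a shift and turn from the pose commanded when the call began, along the tool's axes at that moment; what a row does not reach only later rows make up. A row lasts 1/10 s, in which the tool goes at most 50 mm and 8.59 degrees, less where a joint would pass 70% of its speed; a pose out of reach is approached as far as the arm can. A call with a gripper value outside its range is refused whole. The fingers move at their own pace and stop on an object; FORCE is the grip in N (left out, the last holds). Time passes only in rows, so rows that repeat a pose let the fingers close. It gives the time, the measured TCP pose, the force and the opening at its end, in the units of the state.
- ctrl.get_state(): the state, without advancing time (a new reading comes with each control period).
- ctrl.get_image(name): name is "side" or "top"; returns the picture (384x512x3 uint8, red, green, blue); there is no depth.
- ctrl.camera_params(name): a dict with "K" (3x3 intrinsics, pixels), "k1" (the pictures are not rectified: a ray, as slopes to the right and down, at radius r is drawn at 1 + k1 r^2 times it, then the intrinsics apply), "pose" (4x4, takes a point from camera to world coordinates). Camera axes: x right, y down, z forward; pixel columns grow to the right and rows downward; lengths in m; the calibration is good to about 2 mm. A picture is of the moment at which its call begins. camera_params takes no time and is no camera call.
- ctrl.close_job(): hands the job in, once; it reports no verdict.
The state is a dict: "time": time; "joint_positions": joint angles; "qd": joint speeds; "joint_torque": joint torques, N m; "position": TCP position; "tool_rot": TCP orientation; "ft_force": force on the tool from outside, world axes, zero at the start; "torque": the same for the moment, N m; "grip_width": opening from 0.0 (shut) to 1.0 (fully open).
Only numpy, scipy, OpenCV 4.12 (cv2) and the standard library are available. Lean on these libraries where they do the work, as an engineer would, in place of code of your own. Each camera call takes 0.05 s, during which the arm holds its last target. There are 200 camera calls.

## Task

Swing the cleaner's open splash cover down gently until it is fully shut, without letting it slam. Only then push the spring-return dial on the machine's side down by its bar with the fingers, past the first two clicks to the third at the bottom of its travel, and hold it there against its spring: the program finishes while the fingers are still holding the dial at the third click. Leave the tamper and the jug standing where they are.

Things in the scene. Friction and masses are not known exactly. Their poses are not given: they have to be found in the camera images.
- cleaner: Low steel brush cleaner for coffee filter baskets, fixed to the counter: a box 200 x 200 mm and 125 mm high with an open well on top. Origin: centre of its underside on the counter; x points from the near to the far side, y to its left, z up. The cover is hinged along the left (+y) top edge; the dial is on the right (-y) side. The machine's place and yaw (up to 0.35 rad either way) vary.
- cover (a joint): Angle of the grey plastic splash cover about its hinge (rad): 0 = shut, lying level on the top of the box; it grows as the cover swings up and to the left, at most 1.45; at the start 0.75 to 1.25. The hinge is stiff: the cover stays where it is left and needs about 2 to 5 N near its free edge to be pushed down. About 0.25 kg.
- cover_hinge (a point): Point on the hinge line in the middle of its length, at x = 0, y = +94 mm, z = 129 mm in the cleaner's frame. The hinge line runs along the cleaner's x.
- cover_edge (a point): Middle of the cover's free edge, on its outer (upper) face, 190 mm from the hinge. The cover is a plate 194 mm (along x) by 190 mm, 8 mm thick, with a 60 mm wide, 14 mm long tab beyond the middle of the free edge. When shut its outer face is 134 mm above the counter. The point's x runs along the hinge, y from free edge to hinge, z is the outward normal of the outer face.
- dial (a joint): Angle of the dial (rad): 0 = at rest (bar up), grows as the bar is pushed down; clicks at 0.28, 0.56 and 0.84 (third), hard stop at 0.90. A spring always returns it to 0 when let go. Push needed at the bar: peaks of about 7, 8 and 9 N (at 0.07, 0.35, 0.63), dips of 3, 4 and 5 N just before each click (at 0.21, 0.49, 0.77), about 8 N at the third click, 11 N near the stop.
- dial_axis (a point): Point on the dial's fixed turning axis, level with the middle of the bar: x = -45, y = -155, z = 105 mm in the cleaner's frame. The axis runs along the cleaner's y.
- dial_bar (a point): Centre of the press bar: black, round, 16 mm in diameter, 64 mm long, parallel to the axis, on an arm 85 mm from the axis that points to the cleaner's far (+x) side; its middle is 55 mm clear of the side wall. At rest the arm points 0.45 rad above level (bar centre 142 mm high), at the third click 0.39 rad below it (73 mm high). Raised ticks on the wall mark rest and clicks (third: longest).
- tamper: Bystander: steel coffee tamper standing on its base, 58 mm in diameter, 90 mm high. Origin: centre of its underside.
- jug: Bystander: metal milk jug with a handle, rim 86 mm in diameter, 100 mm high. Origin: centre of its underside.

How it is judged:
By the outcome, as a careful person would: the job done as asked, in the order asked, and still so for the second after the job is handed in, while the arm keeps its last pose, push and grip.
It also fails if it takes over 45 s, if anything falls off the work surface, if the arm or the gripper's body presses on something with over 40 N, if the wrist force passes 120 N, or if a joint passes its speed limit or range.

## Working session

There is one attempt and no reset: what is moved stays moved. The work goes in short steps, Python scripts to look and compute and a shell command to move; the robot and the scene stay as the last step left them, time stands still between calls to the robot, and variables do not carry over. Pictures are saved under pics/ and viewed, about 8 in all and at most 12, crops included, and the job is handed in when it is done.

```bash
mkdir -p pics; python3 - <<'E'
from bench import ctrl
import cv2,numpy as np
for n in("side","top"):
    im=ctrl.get_image(n);cv2.imwrite(f"pics/{n}0.png",im[:,:,::-1])
    p=ctrl.camera_params(n);print(n,np.round(p["K"],1).tolist(),p["k1"],np.round(p["pose"],3).tolist())
print(ctrl.get_state())
E
```

```text
side [[353.4, 0.0, 250.9], [0.0, 353.4, 191.7], [0.0, 0.0, 1.0]] -0.009957830249386903 [[-0.609, -0.712, 0.35, 0.239], [-0.793, 0.548, -0.265, 0.22], [-0.003, -0.439, -0.898, 0.813], [0.0, 0.0, 0.0, 1.0]]
top [[355.6, 0.0, 251.7], [0.0, 355.6, 195.0], [0.0, 0.0, 1.0]] -0.022269001987443613 [[0.029, -0.996, 0.088, 0.445], [-0.999, -0.032, -0.027, 0.032], [0.03, -0.088, -0.996, 1.013], [0.0, 0.0, 0.0, 1.0]]
{'time': 0.1, 'joint_positions': array([-1.20587141,  0.32174475, -0.0700635 ,  1.4515234 ,  0.02260332,
        1.37082024, -0.05692395]), 'qd': array([-1.10667547e-03, -2.84339274e-03, -2.25086753e-05, -3.24690199e-03,
       -1.79935818e-03,  1.21492162e-03, -5.96194550e-04]), 'joint_torque': array([-3.14848683e-05, -4.92572236e+01, -4.06019753e-01, -3.13401067e+01,
       -6.44389959e-02,  3.94496543e-02,  8.68954112e-05]), 'position': array([0.22327824, 0.60992693, 0.22158827]), 'tool_rot': array([-5.48243415e-01, -3.09318487e+00,  2.66721908e-03]), 'ft_force': array([-0.237839  ,  1.00227195, -0.06904614]), 'torque': array([ 0.00551482, -0.03686201,  0.0528914 ]), 'grip_width': 0.9993737405451353}
```

View pics/side0.png

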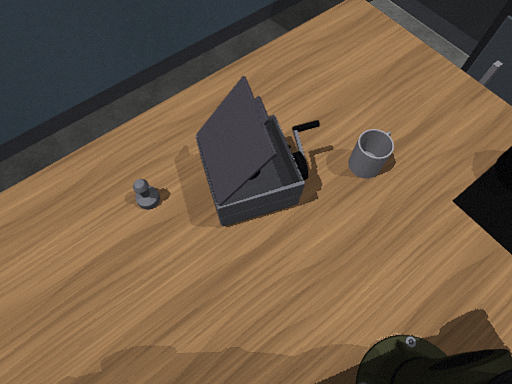

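View pics/top0.png

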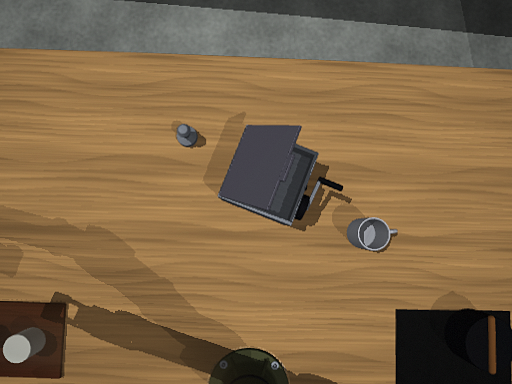

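Side: cover's outer face spans (197,137), (243,78), (275,155), (222,199), with the bar at (307,126). Top: cover at (220–300, 125–220), bar at (331,184), jug at (370,233), tamper at (186,135). I'll enlarge the machine in both views.

```bash
python3 - <<'E'
import cv2,numpy as np
a=cv2.imread("pics/side0.png")[70:230,190:325];b=cv2.imread("pics/top0.png")[110:240,210:350]
f=lambda x:cv2.resize(cv2.convertScaleAbs(cv2.resize(x,(400,int(x.shape[0]*400/x.shape[1])),interpolation=cv2.INTER_CUBIC),alpha=1.8),None,fx=1,fy=1)
A,B=f(a),f(b);h=max(len(A),len(B));c=np.zeros((h,800,3),np.uint8);c[:len(A),:400]=A;c[:len(B),400:]=B
cv2.imwrite("pics/crop.png",c);print(c.shape,400/135,400/140)
E
```

```text
(474, 800, 3) 2.962962962962963 2.857142857142857
```

View pics/crop.png

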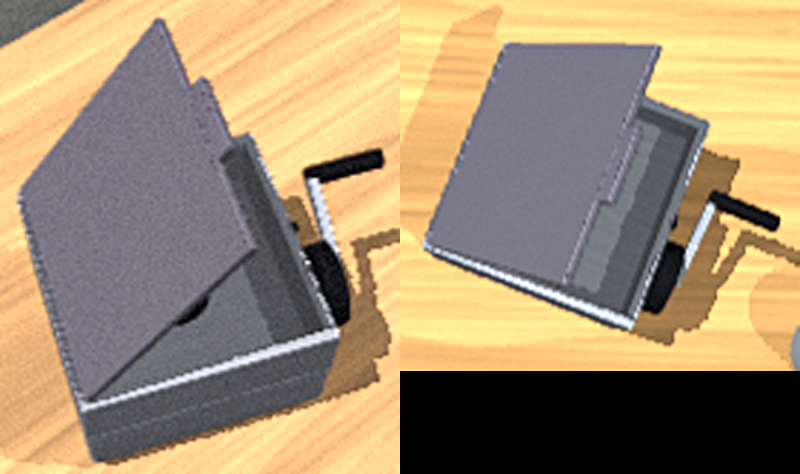

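```bash
cat > h.py <<'E'
from bench import ctrl
import numpy as np,cv2
from scipy.spatial.transform import Rotation as R
def ray(n,uv):
    p=ctrl.camera_params(n);K=np.array(p["K"]);T=np.array(p["pose"])
    d=cv2.undistortPoints(np.array([[uv]],float),K,np.array([p["k1"],0,0,0.]))[0,0]
    v=T[:3,:3]@[*d,1];return T[:3,3],v/np.linalg.norm(v)
def plane(n,uv,z):
    o,v=ray(n,uv);return o+v*(z-o[2])/v[2]
def tri(a,b):
    r=[ray("side",a),ray("top",b)]
    A=[np.eye(3)-np.outer(v,v) for _,v in r]
    p=np.linalg.solve(A[0]+A[1],A[0]@r[0][0]+A[1]@r[1][0])
    return p,np.linalg.norm(np.cross(r[1][1],p-r[1][0]))
E
cat > m.py <<'E'
from h import *
S=lambda x,y:((x+.5)/2.963+189.5,(y+.5)/2.963+69.5)
T=lambda x,y:((x-399.5)/2.857+209.5,(y+.5)/2.857+109.5)
P={}
for k,s,t in[("hn",(88,402),(425,243)),("hf",(20,190),(505,43)),("ff",(158,18),(660,46)),("fn",(255,250),(568,285)),("b0",(312,170),(715,201)),("b1",(380,158),(776,222)),("rn",(337,333),(632,327)),("rf",(248,137),(708,123))]:
    P[k],e=tri(S(*s),T(*t));print(k,P[k].round(4),round(e,4))
# box top corners on z=.125
rn=[plane("side",S(337,333),.125),plane("top",T(632,327),.125)];rf=[plane("side",S(248,137),.125),plane("top",T(708,123),.125)]
print(np.round(rn+rf,4))
d=np.mean(rf,0)-np.mean(rn,0);print("len",np.linalg.norm(d))
d2=(P["hf"]-P["hn"])+(P["ff"]-P["fn"]);yaws=[np.arctan2(v[1],v[0]) for v in(d,d2)];b=P["b0"]-P["b1"];yaws.append(np.arctan2(-b[0],b[1]))
print("yaws",yaws);E=(P["ff"]+P["fn"]-P["hf"]-P["hn"])/2;print("cover ang",np.arctan2(E[2],np.hypot(*E[:2])),np.linalg.norm(E))
E
python3 m.py
```

```text
hn [0.5207 0.0905 0.1302] 0.0005
hf [0.7015 0.0271 0.1314] 0.0004
ff [ 0.6624 -0.0861  0.2769] 0.0022
fn [ 0.4821 -0.0231  0.2707] 0.0013
b0 [ 0.5642 -0.1565  0.1529] 0.0016
b1 [ 0.5488 -0.215   0.1371] 0.0004
rn [ 0.4546 -0.091   0.1244] 0.0017
rf [ 0.6401 -0.1574  0.116 ] 0.0017
[[ 0.4555 -0.0894  0.125 ]
 [ 0.4534 -0.0921  0.125 ]
 [ 0.6361 -0.1512  0.125 ]
 [ 0.637  -0.1567  0.125 ]]
len 0.19272989036227678
yaws [np.float64(-0.3343016242497895), np.float64(-0.33688599075214787), np.float64(-0.25769297392974044)]
cover ang 0.8734640244665963 0.18659839494597483
```

```bash
cat >> h.py <<'E'
C=np.array([.579,-.029,0]);YAW=-.335;M=R.from_euler('z',YAW)
def go(*pts):
    """machine-frame mm targets -> tool-frame shift (mm) and turn, jaws along machine x, tool straight down"""
    s=ctrl.get_state();r=R.from_rotvec(s["tool_rot"]);m=M.inv().apply(s["position"]-C)*1000
    print("t",round(s["time"],2),"tcp(mach)",m.round(1),"F(mach)",M.inv().apply(s["ft_force"]).round(1),"q",np.round(s["joint_positions"],2),"g",round(s["grip_width"],2))
    c=[M*R.from_matrix(np.array([[0,1,0],[1,0,0],[0,0,-1.]])),M*R.from_matrix(np.array([[0,-1,0],[-1,0,0],[0,0,-1.]]))]
    w=min(((r.inv()*k).as_rotvec() for k in c),key=np.linalg.norm);print("turn",w.round(3))
    for p in pts: print(p,"->",r.inv().apply(M.apply(np.array(p)-m)).round(1))
E
python3 - <<'E'
from h import *
go((0,-5,340),(0,300,340))
print("jug",M.inv().apply(plane("top",(372,232),.1)-C),"tamper",M.inv().apply(plane("top",(184,131),.09)-C))
E
```

```text
t 0.1 tcp(mach) [-546.   486.5  221.6] F(mach) [-0.6  0.9 -0.1] q [-1.21  0.32 -0.07  1.45  0.02  1.37 -0.06] g 1.0
turn [-1.000e-03  1.000e-03  1.555e+00]
(0, -5, 340) -> [-553.7 -482.9 -117.5]
(0, 300, 340) -> [-548.9 -178.  -118.1]
jug [-0.04051447 -0.30841082  0.1       ] tamper [0.03291703 0.24399088 0.09      ]
```

```bash
python3 -m creep '[[[0,-20,-15,-40,0,0,0.12],[0,-50,-40,-70,0,0,0.25],[0,-85,-70,-95,0,0,0.38],[0,-120,-100,-115,0,0,0.51],[0,-155,-130,-117,0,0,0.64]]]' 10; python3 - <<'E'
from h import *
go((0,-5,340))
E
```

```text
time: 0.6
position: [0.3252, 0.4345, 0.3422]
tool_rot: [1.499, 2.761, 0.007]
ft_force: [0.9, 0.9, 0.2]
grip_width: 0.635
t 0.6 tcp(mach) [-392.1  354.3  342.2] F(mach) [0.5 1.1 0.2] q [-1.06  0.06  0.09  1.53 -0.01  1.56 -0.4 ] g 0.64
turn [ 0.003 -0.004  0.911]
(0, -5, 340) -> [-530.   -43.4    1. ]
```

```bash
python3 -m creep '[[[0,-40,-3,0,0,0,0.12],[0,-80,-6,0,0,0,0.24],[0,-120,-9,0,0,0,0.36],[0,-160,-13,0,0,0,0.48],[0,-200,-16,0,0,0,0.6]]]'; python3 - <<'E'
from h import *
go((0,-5,340))
E
```

```text
time: 1.1
position: [0.4208, 0.2573, 0.3393]
tool_rot: [-2.249, -2.193, 0.0]
ft_force: [0.1, 0.5, 1.0]
grip_width: 0.169
t 1.1 tcp(mach) [-243.5  218.4  339.3] F(mach) [-0.   0.5  1. ] q [-0.88 -0.06  0.27  1.64  0.01  1.55 -0.64] g 0.17
turn [-0.    0.    0.31]
(0, -5, 340) -> [-287.   163.7   -0.7]
```

```bash
python3 -m creep '[[[0,-40,23,0,0,0,0.08],[0,-80,46,0,0,0,0.16],[0,-120,68,0,0,0,0.24],[0,-160,91,0,0,0,0.31],[0,-200,114,0,0,0,0.31]]]'; python3 - <<'E'
from h import *
go((0,-5,340))
E
```

```text
time: 1.6
position: [0.5309, 0.055, 0.3394]
tool_rot: [-2.557, -1.825, -0.0]
ft_force: [-0.2, -0.1, -0.0]
grip_width: 0.008
t 1.6 tcp(mach) [-73.1  63.5 339.4] F(mach) [-0.1 -0.2 -0. ] q [-0.65  0.03  0.52  1.56 -0.02  1.55 -0.47] g 0.01
turn [-0.    -0.     0.004]
(0, -5, 340) -> [-68.8  72.8  -0.6]
```

```bash
python3 -m creep '[[[0,-25,27,10,0,0,0],[0,-50,55,20,0,0,0],[0,-66,73,35,0,0,0],[0,-66,73,50,0,0,0],[0,-66,73,50,0,0,0]]]'; python3 - <<'E'
from h import *
go((0,-2,262),(0,-17,249),(0,-34,229))
for n in("side",):
    a=ctrl.get_image(n)[60:240,150:390,::-1];cv2.imwrite("pics/s1.png",cv2.resize(a,None,fx=2.5,fy=2.5))
E
```

```text
time: 2.1
position: [0.5767, -0.0292, 0.2868]
tool_rot: [-2.555, -1.823, 0.007]
ft_force: [-1.7, 0.8, 0.1]
grip_width: 0.007
t 2.1 tcp(mach) [ -2.1  -1.  286.8] F(mach) [-1.9  0.2  0.1] q [-0.53  0.16  0.61  1.55 -0.09  1.46 -0.25] g 0.01
turn [-0.005  0.002  0.004]
(0, -2, 262) -> [-1.   2.2 24.8]
(0, -17, 249) -> [-16.    2.2  37.8]
(0, -34, 229) -> [-32.9   2.3  57.8]
```

View pics/s1.png

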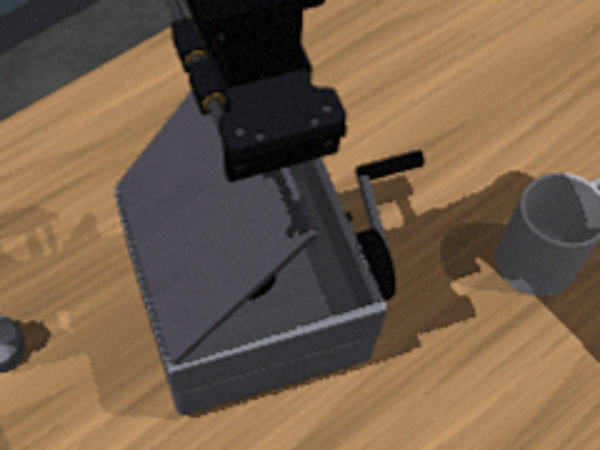

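The gripper's body, at about (280,120) in this crop, hides the fingers. It is over the upper part of the cover, and the bar at (390,165) is clear. I'll lower slowly to make contact.

```bash
python3 -m creep '[[[0,-1,2,7,0,0,0],[0,-1,2,14,0,0,0],[0,-2,2,20,0,0,0],[0,-5,2,26,0,0,0],[0,-9,2,31,0,0,0]]]'; python3 - <<'E'
from h import *
go((0,-17,249),(0,-34,229),(0,-47,207))
E
```

```text
time: 2.65
position: [0.5771, -0.0383, 0.2583]
tool_rot: [-2.555, -1.827, -0.001]
ft_force: [-0.7, -0.5, 0.9]
grip_width: 0.004
t 2.65 tcp(mach) [  1.2  -9.4 258.3] F(mach) [-0.5 -0.7  0.9] q [-0.52  0.17  0.61  1.6  -0.1   1.4  -0.23] g 0.0
turn [ 0.    -0.     0.006]
(0, -17, 249) -> [-7.6 -1.3  9.3]
(0, -34, 229) -> [-24.6  -1.4  29.3]
(0, -47, 207) -> [-37.6  -1.4  51.3]
```

```bash
python3 -m creep '[[[0,-4,-1,5,0,0,0],[0,-8,-1,10,0,0,0],[0,-12,-1,15,0,0,0],[0,-16,-1,20,0,0,0],[0,-20,-1,25,0,0,0]]]'; python3 - <<'E'
from h import *
go((0,-34,229),(0,-47,207),(0,-57,184))
E
```

```text
time: 3.15
position: [0.5695, -0.0575, 0.2331]
tool_rot: [-2.556, -1.826, 0.0]
ft_force: [-0.2, 0.6, -0.3]
grip_width: 0.003
t 3.15 tcp(mach) [  0.4 -30.1 233.1] F(mach) [-0.4  0.5 -0.3] q [-0.5   0.16  0.62  1.65 -0.1   1.35 -0.19] g 0.0
turn [-0.     0.     0.005]
(0, -34, 229) -> [-3.9 -0.4  4.1]
(0, -47, 207) -> [-16.9  -0.5  26.1]
(0, -57, 184) -> [-26.9  -0.5  49.1]
```

```bash
python3 - <<'E'
from h import *
a=ctrl.get_image("side")[60:240,150:390,::-1];b=ctrl.get_image("top")[90:270,190:390,::-1]
f=lambda x:cv2.convertScaleAbs(cv2.resize(x,(400,400*x.shape[0]//x.shape[1])),alpha=1.6)
a,b=f(a),f(b);c=np.zeros((360,800,3),np.uint8);c[:len(a),:400]=a;c[:len(b),400:]=b
cv2.imwrite("pics/s2.png",c)
go()
E
```

```text
t 3.25 tcp(mach) [ 1.000e-01 -3.060e+01  2.326e+02] F(mach) [-0.7  0.   0. ] q [-0.5   0.16  0.62  1.66 -0.1   1.35 -0.19] g 0.01
turn [-0.001  0.001  0.004]
```

View pics/s2.png

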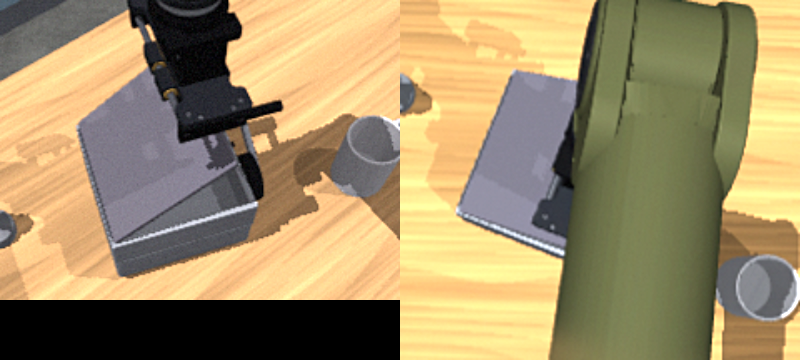

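The cover's near free corner has moved from (276,154) to (293,159) in full side-image pixels, so the cover is following the fingers. Continuing.

```bash
python3 -m creep '[[[0,-4,0,5,0,0,0],[0,-7,0,10,0,0,0],[0,-10,0,15,0,0,0],[0,-13,0,20,0,0,0],[0,-16,0,25,0,0,0]]]'; python3 -m creep '[[[0,-3,0,5,0,0,0],[0,-5,0,10,0,0,0],[0,-7,0,15,0,0,0],[0,-9,0,20,0,0,0],[0,-11,0,24,0,0,0]]]'; python3 - <<'E'
from h import *
go((0,-64,159),(0,-72,134))
def px(th,x=-97,r=190):
    p=C+M.apply(np.array([x,94-r*np.cos(th)+5*np.sin(th),129+r*np.sin(th)+5*np.cos(th)])/1000)
    P=ctrl.camera_params("side");T=np.linalg.inv(P["pose"]);q=T[:3,:3]@p+T[:3,3];return (P["K"]@(q/q[2]))[:2]
for t in(.87,.7,.6,.5,.3,.1,0):print(t,px(t).round(1))
E
```

```text
time: 3.75
position: [0.5644, -0.0724, 0.208]
tool_rot: [-2.556, -1.826, 0.0]
ft_force: [0.2, 0.5, 0.0]
grip_width: 0.004
time: 4.25
position: [0.5609, -0.0826, 0.1841]
tool_rot: [-2.556, -1.826, -0.0]
ft_force: [0.3, 0.7, 0.4]
grip_width: 0.008
t 4.25 tcp(mach) [  0.5 -56.6 184.1] F(mach) [0.1 0.7 0.4] q [-0.46  0.19  0.64  1.74 -0.12  1.26 -0.13] g 0.01
turn [-0.    -0.     0.005]
(0, -64, 159) -> [-7.4 -0.6 25.1]
(0, -72, 134) -> [-15.4  -0.6  50.1]
0.87 [276.6 153.9]
0.7 [287.7 157. ]
0.6 [292.9 159.4]
0.5 [297.  162.2]
0.3 [302.3 168.9]
0.1 [303.8 176.5]
0 [303.3 180.4]
```

```bash
python3 -m creep '[[[0,-2,0,5,0,0,0],[0,-4,0,10,0,0,0],[0,-6,0,15,0,0,0],[0,-8,0,20,0,0,0],[0,-10,0,25,0,0,0]]]'; python3 -m creep '[[[0,-1,0,4,0,0,0],[0,-2,0,8,0,0,0],[0,-3,0,12,0,0,0],[0,-4,0,16,0,0,0],[0,-4,0,19,0,0,0]]]'; python3 - <<'E'
from h import *
go((0,-72,134))
E
```

```text
time: 4.75
position: [0.5577, -0.0922, 0.1592]
tool_rot: [2.556, 1.826, 0.0]
ft_force: [0.4, 0.5, 0.4]
grip_width: 0.005
time: 5.25
position: [0.5563, -0.0962, 0.1402]
tool_rot: [2.556, 1.826, -0.0]
ft_force: [-0.3, -0.7, 0.7]
grip_width: 0.005
t 5.25 tcp(mach) [  0.7 -70.9 140.2] F(mach) [-0.  -0.8  0.7] q [-0.44  0.22  0.64  1.79 -0.14  1.17 -0.09] g 0.01
turn [-0.     0.     0.005]
(0, -72, 134) -> [-1.1 -0.7  6.2]
```

```bash
python3 -m creep '[[[0,0,0,1.5,0,0,0],[0,0,0,3,0,0,0],[0,0,0,4.5,0,0,0],[0,0,0,5.5,0,0,0],[0,0,0,6.5,0,0,0]]]'; python3 -m creep '[[[0,0,0,0.5,0,0,0],[0,0,0,1,0,0,0],[0,0,0,1.5,0,0,0],[0,0,0,1.5,0,0,0],[0,0,0,1.5,0,0,0]]]';python3 - <<'E'
from h import *
go()
b=ctrl.get_image("side")[60:240,150:390,::-1];cv2.imwrite("pics/s3.png",cv2.convertScaleAbs(cv2.resize(b,None,fx=2.5,fy=2.5),alpha=1.6))
E
```

```text
time: 5.75
position: [0.5565, -0.096, 0.1344]
tool_rot: [2.556, 1.826, 0.0]
ft_force: [-3.2, 0.4, 7.3]
grip_width: 0.003
time: 6.25
position: [0.5565, -0.0959, 0.1344]
tool_rot: [-2.556, -1.826, -0.001]
ft_force: [-3.5, 0.2, 10.8]
grip_width: 0.002
t 6.25 tcp(mach) [  0.8 -70.6 134.4] F(mach) [-3.3 -1.  10.8] q [-0.44  0.23  0.64  1.8  -0.15  1.16 -0.08] g 0.0
turn [ 0.    -0.001  0.005]
```

View pics/s3.png

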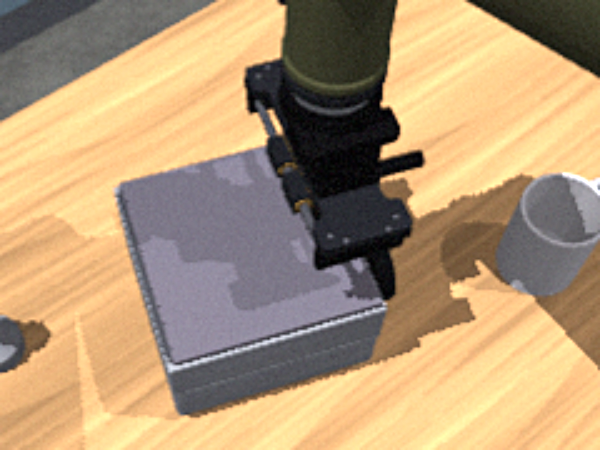

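The cover is level and flush. The push stopped at z = 134.4 mm with 10.8 N, so it is shut. Next I lift off and go above the bar.

```bash
python3 -m creep '[[[0,0,0,-15,0,0,0],[0,0,0,-40,0,0,0],[0,-15,6,-60,0,0,0],[0,-45,18,-60,0,0,0],[0,-75,29,-60,0,0,0]]]'; python3 -m creep '[[[0,-12,5,0,0,0,0],[0,-12,5,10,0,0,0],[0,-12,5,20,0,0,0],[0,-12,5,25,0,0,0],[0,-12,5,25,0,0,0]]]';python3 - <<'E'
from h import *
go((35,-158,150),(36,-158,79))
a=ctrl.get_image("side")[60:240,150:390,::-1];b=ctrl.get_image("top")[90:270,190:390,::-1]
f=lambda x:cv2.convertScaleAbs(cv2.resize(x,(400,400*x.shape[0]//x.shape[1])),alpha=1.6)
a,b=f(a),f(b);c=np.zeros((360,800,3),np.uint8);c[:len(a),:400]=a;c[:len(b),400:]=b
cv2.imwrite("pics/s4.png",c)
E
```

```text
time: 6.8
position: [0.5607, -0.1764, 0.1942]
tool_rot: [2.553, 1.829, 0.004]
ft_force: [-0.1, 0.3, -0.6]
grip_width: 0.005
time: 7.3
position: [0.5599, -0.1869, 0.1658]
tool_rot: [-2.552, -1.828, 0.002]
ft_force: [-0.9, -0.1, -0.0]
grip_width: 0.007
t 7.3 tcp(mach) [  33.8 -155.4  165.8] F(mach) [-0.9 -0.4 -0. ] q [-0.31  0.27  0.69  1.7  -0.18  1.24  0.1 ] g 0.01
turn [-0.003 -0.     0.008]
(35, -158, 150) -> [-2.6  1.2 15.8]
(36, -158, 79) -> [-2.6  2.4 86.8]
```

View pics/s4.png

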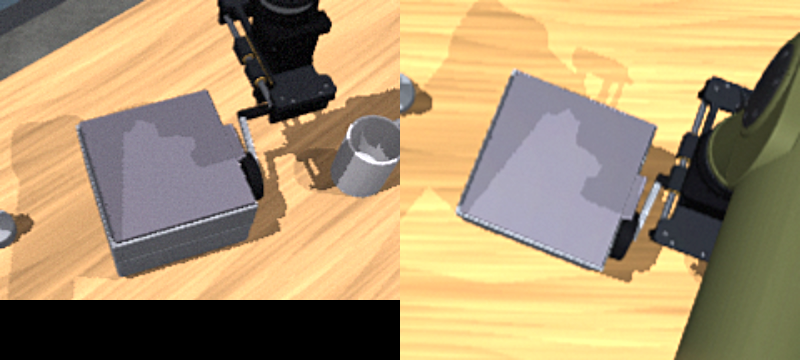

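The cover stays shut with nothing touching it, and the gripper is above the bar. Its base end shows at about (262,108) in the side half. Pressing down.

```bash
python3 -m creep '[[[0,-2,2,6,0,0,0],[0,-2,2,12,0,0,0],[0,-2,2,18,0,0,0],[0,-2,2,24,0,0,0],[0,-2,2,30,0,0,0]]]'; python3 -m creep '[[[0,0,0,6,0,0,0],[0,0,0,12,0,0,0],[0,0,0,18,0,0,0],[0,0,0,24,0,0,0],[0,0,0,30,0,0,0]]]';python3 - <<'E'
from h import *
go((36,-158,79))
E
```

```text
time: 7.9
position: [0.5657, -0.1934, 0.1401]
tool_rot: [2.55, 1.821, 0.01]
ft_force: [6.0, -2.8, 7.8]
grip_width: 0.006
time: 8.4
position: [0.5656, -0.1935, 0.11]
tool_rot: [2.55, 1.822, 0.009]
ft_force: [2.9, -0.6, 4.7]
grip_width: 0.002
t 8.4 tcp(mach) [  41.4 -159.7  110. ] F(mach) [3.  0.4 4.7] q [-0.28  0.33  0.68  1.75 -0.23  1.13  0.14] g 0.0
turn [ 0.01  -0.     0.005]
(36, -158, 79) -> [ 1.7 -5.7 31. ]
```

```bash
python3 -m creep '[[[0,0,0,6,0,0,0],[0,0,-1,12,0,0,0],[0,0,-2,17,0,0,0],[0,0,-3,22,0,0,0],[0,0,-3,25,0,0,0]]]';python3 - <<'E'
from h import *
go((36,-158,79))
E
```

```text
time: 8.9
position: [0.5603, -0.1915, 0.0832]
tool_rot: [2.554, 1.824, 0.003]
ft_force: [3.3, -0.5, 4.9]
grip_width: 0.001
t 8.9 tcp(mach) [  35.7 -159.6   83.2] F(mach) [3.3 0.6 4.9] q [-0.27  0.35  0.67  1.79 -0.25  1.08  0.15] g 0.0
turn [0.004 0.    0.005]
(36, -158, 79) -> [1.6 0.3 4.2]
```

```bash
python3 -m creep '[[[0,0,0,1,0,0,0],[0,0,0,2,0,0,0],[0,0,0,3,0,0,0],[0,0,0,3.5,0,0,0],[0,0,0,3.5,0,0,0]]]';python3 - <<'E'
from h import *
go((36,-158,79))
a=ctrl.get_image("side")[80:200,230:390,::-1];b=ctrl.get_image("top")[120:240,260:420,::-1]
f=lambda x:cv2.convertScaleAbs(cv2.resize(x,(400,300)),alpha=1.6)
cv2.imwrite("pics/s5.png",np.hstack([f(a),f(b)]))
E
```

```text
time: 9.4
position: [0.5593, -0.1911, 0.0798]
tool_rot: [2.556, 1.826, 0.001]
ft_force: [1.5, -1.1, 8.2]
grip_width: 0.005
t 9.4 tcp(mach) [  34.7 -159.6   79.8] F(mach) [ 1.8 -0.5  8.2] q [-0.27  0.36  0.67  1.79 -0.25  1.08  0.15] g 0.0
turn [ 0.001 -0.     0.005]
(36, -158, 79) -> [1.6 1.3 0.8]
```

View pics/s5.png

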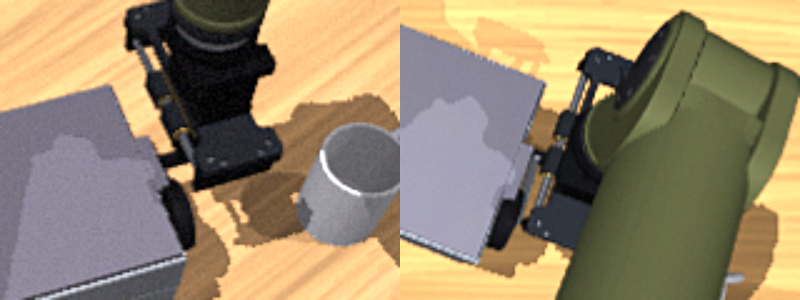

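```bash
python3 -m creep '[[[0,0,0,0.7,0,0,0],[0,0,0,1.4,0,0,0],[0,0,0,1.4,0,0,0],[0,0,0,1.4,0,0,0]]]'; python3 -m creep '[[[0,0,0,0,0,0,0],[0,0,0,0,0,0,0],[0,0,0,0,0,0,0]]]';python3 - <<'E'
from h import *
go()
E
```

```text
time: 9.9
position: [0.559, -0.191, 0.0786]
tool_rot: [2.556, 1.826, 0.001]
ft_force: [0.7, -0.3, 9.2]
grip_width: 0.007
time: 10.2
position: [0.559, -0.191, 0.0786]
tool_rot: [2.556, 1.826, 0.001]
ft_force: [-0.5, -1.3, 9.7]
grip_width: 0.005
t 10.2 tcp(mach) [  34.3 -159.6   78.6] F(mach) [-0.  -1.4  9.7] q [-0.27  0.36  0.67  1.79 -0.25  1.08  0.15] g 0.0
turn [ 0.    -0.     0.005]
```

Bar top at 78.6 mm gives a dial angle of about 0.865, and 9.7 N sits between the third click (8 N) and the stop (11 N). It is holding steady, so I'm handing in.

```bash
python3 -c "
from bench import ctrl
print(ctrl.close_job())"
```

```text
the job is handed in; nothing more can be done
None
```

I shut the cover, then pushed the dial to its third click, and handed the job in at 10.2 s with the fingers still holding it there.

- **Cover:** I swung it down slowly (about 50 mm/s, slower at the end) with the closed fingers. It bottomed at z = 134.4 mm with about 11 N of push. It was still shut in the pictures taken after I let go of it and during the dial push.
- **Dial:** I then pressed it down by its bar and held it. My last reading, steady over 0.3 s, was the bar top at z = 78.6 mm, which is about 0.865 rad (third click 0.84, stop 0.90). The push was 9.7 N, between the expected 8 N at the click and 11 N near the stop.
- **Tamper and jug:** the arm stayed well clear of both, and the jug looked undisturbed in the last picture. The tamper was last seen in the pictures taken just before the dial push.
- **Checks that disagreed or were missing:** the wrist force showed almost nothing (under about 1 N) while the cover was swinging, against the 2–5 N expected. The pictures showed the cover following the fingers at the expected angle. The gripper hid the bar and I did not read the ticks, so the dial angle rests on fingertip height and force alone.

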